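# Slide a sample jar along the guide fence into its sprung dock

## Robot

A 6-joint arm with a two-finger parallel gripper is mounted at the origin on a cart in front of the work surface, level with it; the furniture and walls round the work are solid. World frame = base frame: x ahead of the robot, y to its left, z up, the work surface at z = 0. Lengths are in m, angles in rad, forces in N, time in s.
With the tool pointing down it reaches from about 0.225 to 0.875 m from the base axis. Payload 3.4 kg.
Tool frame: the origin (TCP) lies at the very end of the fingers, on their centre line; the grasp point (between the pads) lies 19 mm behind it; x points along the fingers, y is the direction in which the jaws open and shut, and the axes are right-handed (so a half turn about x gives the same grasp; the last joint's range is limited). The gripper opens to 85 mm and grips with 20 to 120 N. Pads are 22 mm wide; open, the fingers measure 114 mm over their backs; the gripper's body (76 mm by 85 mm) begins 54 mm behind the grasp point. The pads swing forward as they close: fully open they stand 13 mm farther back than shut.
Start: joints at [-1.464, 0.276, 1.505, -0, 1.361, -0.121], TCP at [0.13, -0.56, 0.231] pointing down, gripper open.
Joint ranges: [-2.89, 2.89], [-0.75, 2.08], [0.22, 2.7], [-1.18, 4.32], [0.11, 2.71], [-2.7, 2.7]. Speed limits (rad/s): [2.57, 2.57, 3.14, 3.14, 3.14, 3.14].

## Interface

Orientations are given as a unit quaternion [w, x, y, z].
In Python, from plant import ctrl gives the robot as it stands.
- The arm moves only by the tool apply_moves, never from a script. Its arguments are lists of equal length, an entry for each row: "rotation": the turn, a rotation vector about the world's x, y, z in degrees, a list of three; "xyz": the shift along the world's x, y, z in m, a list of three; "grip": the finger opening in m, from 0 to 0.0854. In form: {"rotation": [[ax, ay, az], ...], "xyz": [[x, y, z], ...], "grip": [grip, ...]}. A call has 1 to 5 rows; each row is the pose to reach, as a shift and turn from the pose commanded when the call began; what a row does not reach only later rows make up. A row lasts 1/12 s, in which the tool goes at most 41.7 mm and 7.16 degrees, less where a joint would pass 70% of its speed; a pose out of reach is approached as far as the arm can. A call with a gripper value outside its range is refused whole. The fingers move at their own pace and stop on an object; "newtons" is the grip in N (left out, the last holds). Time passes only in rows, so rows that repeat a pose let the fingers close. It gives the time, the measured TCP pose, the force and the opening at its end, in the units of the state.
- ctrl.get_obs(): the state, without advancing time (a new reading comes with each control period).
- ctrl.read_camera(name): name is "scene" or "top"; returns a dict with "pixels" (384x512x3 uint8, red, green, blue), "vertical_fov" (degrees; the focal length in pixels is half the picture's height over the tangent of half this angle, whatever the lens; pixels are square), "cx", "cy" (the principal point, pixels), "k1" (the pictures are not rectified: a ray, as slopes to the right and down, at radius r is drawn at 1 + k1 r^2 times it, then the intrinsics apply), "rvec" (rotation vector, rad) and "tvec" (3), from world to camera coordinates, as OpenCV has them. Camera axes: x right, y down, z forward; pixel columns grow to the right and rows downward; lengths in m; the calibration is good to about 2 mm. A picture is of the moment at which its call begins. There is no depth.
- ctrl.finish_job(): hands the job in, once; it reports no verdict.
The state is a dict: "time_s": time; "joint_positions": joint angles; "joint_velocities": joint speeds; "effort": joint torques, N m; "tcp_pos": TCP position; "orientation": TCP orientation; "wrist_force": force on the tool from outside, world axes, zero at the start; "moment": the same for the moment, N m; "gripper_width": finger opening in m.
Only numpy, scipy, OpenCV 4.12 (cv2) and the standard library are available. Lean on these libraries where they do the work, as an engineer would, in place of code of your own. Each camera call takes 0.05 s, during which the arm holds its last target.

## Task

The round jar is too wide to grip. Without lifting it, first slide it over against the guide fence near the fence's open end, then push it along the fence, keeping it against the fence all the way, past the sprung roller of the dock until it sits fully home against the sprung end pad and stays there by itself. Push gently (some 13 N is enough; never 20), keep it upright and leave the other things where they stand.

Things in the scene. Friction and masses are not known exactly. Their poses are not given: they have to be found in the camera images.
- guide: Straight steel fence with a white plastic facing, fixed to the bench, 340 mm long, 6 mm thick, 44 mm high, a 22 mm foot behind it. Origin: bench level, on its smooth face, at its open end (nearer the robot). x: along the face towards the dock; y: out of the face, to the jar's side; z up. The dock is clamped to it at a varying place that is NOT reported: see or feel for it.
- guide_far (a point): Far end of the fence's face, bench level, 340 mm along it (axes as the fence's). Before it stands the dock, a grey L-shaped block 52 mm high (70 mm with its clamp knob): an end block across the fence with a black sprung pad, and a cheek parallel to the fence, inner side 116 mm from the face, with a sprung upright roller. The pad's face at rest is 208 to 258 mm from the open end.
- guide_mid (a point): Point on the fence's face at bench level, 170 mm along it. Roller: 16 mm wide, turns freely, 30 mm up, near side 82 mm from the face, axis 63 mm before the pad's face. The jar touches it 31 mm before its axis and spreads it (spring 3.5 to 5.5 N): the push rises by some 3 to 10 N over the 1 to 2 N of sliding, fades at the axis; then the roller helps. The jar meets the pad 17 mm past the axis.
- jar_center (a point): Centre of the jar, half-way up (35 mm above the bench). Upright white plastic jar with a grey ribbed screw lid, 92 mm diameter (lid 90 mm), 70 mm high, 0.27 to 0.49 kg, loose, of slippery plastic (friction about 0.25). It starts near the open end of the fence, 10 to 35 mm clear of the face. z axis up; its turn about z means nothing.
- pad (a joint): How far the dock's sprung end pad (50 mm wide, 32 mm high, middle 46 mm from the fence and 28 mm up) is pressed in along the fence's x: 0 at rest, 0.005 m fully in, on a hard stop. Its spring takes 1.2 N to start and 2 N fully in. The roller, then behind the jar, holds a jar that was pushed fully home.
- bottle_bench_0_center (a point): Centre of an amber dropper bottle with a white cap, 35 mm diameter, 71 mm high, standing loose beside the fence's run, 100 mm or more out from where the jar slides; to be left alone.
- vial_1_center (a point): Centre of a small sample vial with a screw cap, 23 mm diameter, 51 mm high, standing loose outside the dock's cheek; to be left alone.
- label_tape_center (a point): Centre of a roll of label tape lying flat, 62 mm diameter, 20 mm high; to be left alone.
- weight_0_center (a point): Centre of a brass weight, 22 mm diameter, 36 mm high, standing to the robot's right; to be left alone. Between it and the fence stands a fixed analytical balance about 0.32 m high, straight ahead of the robot from x = 0.38 on, y = 0.06 to -0.18: pass in front of it or above it.

How it is judged:
By the outcome, as a careful person would: the job done as asked, in the order asked, and still so for the second after the job is handed in, with the robot touching nothing.
It also fails if it takes over 64 s, if anything falls off the work surface, if the arm or the gripper's body presses on something with over 40 N, if the wrist force passes 120 N, or if a joint passes its speed limit or range.

## Working session

There is one attempt and no reset: what is moved stays moved. The work goes in short steps, Python scripts to look and compute and a tool call to move; the robot and the scene stay as the last step left them, time stands still between calls to the robot, and variables do not carry over. Pictures are saved under pics/ and viewed, and the job is handed in when it is done.

Besides the shell and the picture viewer there is one more tool, called after ">>>" by a JSON object that holds its "method" and its "body". apply_moves: Moves the arm, as the interface text tells. Its arguments: {"type":"object","properties":{"rotation":{"type":"array","items":{"type":"array","items":{"type":"number"}}},"xyz":{"type":"array","items":{"type":"array","items":{"type":"number"}}},"grip":{"type":"array","items":{"type":"number"}},"newtons":{"type":"number"}},"required":["rotation","xyz","grip"]}

```bash
ls; mkdir -p pics; cat > h.py <<'E'
import numpy as np, cv2
from plant import ctrl
def cam(n):
    c=ctrl.read_camera(n); return c
def save(n,f,crop=None,s=1):
    c=cam(n); im=cv2.cvtColor(np.asarray(c["pixels"]),cv2.COLOR_RGB2BGR)
    cv2.imwrite("pics/full_"+f,im)
    if crop: x0,y0,x1,y1=crop; im=im[y0:y1,x0:x1]
    if s!=1: im=cv2.resize(im,None,fx=s,fy=s,interpolation=cv2.INTER_CUBIC)
    cv2.imwrite("pics/"+f,im); 
    import json; json.dump({k:np.asarray(v).tolist() for k,v in c.items() if k!="pixels"},open(f"cal_{n}.json","w"))
    return c
def load(n):
    import json; return json.load(open(f"cal_{n}.json"))
def K(c):
    f=192/np.tan(np.radians(c["vertical_fov"])/2)
    return np.array([[f,0,c["cx"]],[0,f,c["cy"]],[0,0,1]]),np.array([c["k1"],0,0,0,0.])
def pix2w(c,uv,z):
    k,d=K(c); p=cv2.undistortPoints(np.array([[uv]],float),k,d,None,None).ravel()
    R,_=cv2.Rodrigues(np.array(c["rvec"],float)); t=np.array(c["tvec"],float).ravel()
    o=-R.T@t; r=R.T@np.array([p[0],p[1],1]); return o+r*(z-o[2])/r[2]
def w2pix(c,P):
    k,d=K(c); return cv2.projectPoints(np.array(P,float).reshape(-1,3),np.array(c["rvec"],float),np.array(c["tvec"],float),k,d)[0].reshape(-1,2)
E
python3 - <<'E'
from h import *
for n in("scene","top"):
    c=save(n,n+"0.png",s=1.56); print({k:v for k,v in c.items() if k!="pixels"})
print(ctrl.get_obs())
E
```

```text
pics
{'vertical_fov': 48.213178606626016, 'cx': 262.6679949065243, 'cy': 185.98230659708102, 'k1': -0.16666204246745178, 'rvec': array([ 1.29025195, -2.31425826,  0.86793509]), 'tvec': array([0.37310218, 0.34786099, 0.97400278])}
{'vertical_fov': 54.19258274432259, 'cx': 261.643938507687, 'cy': 192.712400910719, 'k1': -0.003799753830742313, 'rvec': array([ 2.15166779, -2.17451492,  0.10008611]), 'tvec': array([0.11496182, 0.54485033, 1.44247937])}
{'time_s': 0.1, 'joint_positions': array([-1.46397483e+00,  2.76524898e-01,  1.50604373e+00, -5.09110214e-05,
        1.36071678e+00, -1.21013005e-01]), 'joint_velocities': array([ 0.00036483, -0.00211051, -0.00209764, -0.00062389,  0.00138876,
        0.00085768]), 'effort': array([ 1.59054842e-03, -4.17699158e+01, -2.46404779e+01, -1.67444505e-04,
        5.76194157e-03,  1.33802702e-07]), 'tcp_pos': array([ 0.12979056, -0.55964891,  0.23051531]), 'orientation': array([-0.07978268, -0.70250959, -0.08097985,  0.7025363 ]), 'wrist_force': array([-0.26887766,  0.42827528, -0.02660109]), 'moment': array([ 0.02935905, -0.01298577, -0.04034492]), 'gripper_width': 0.08545239712791049}
```

View pics/scene0.png

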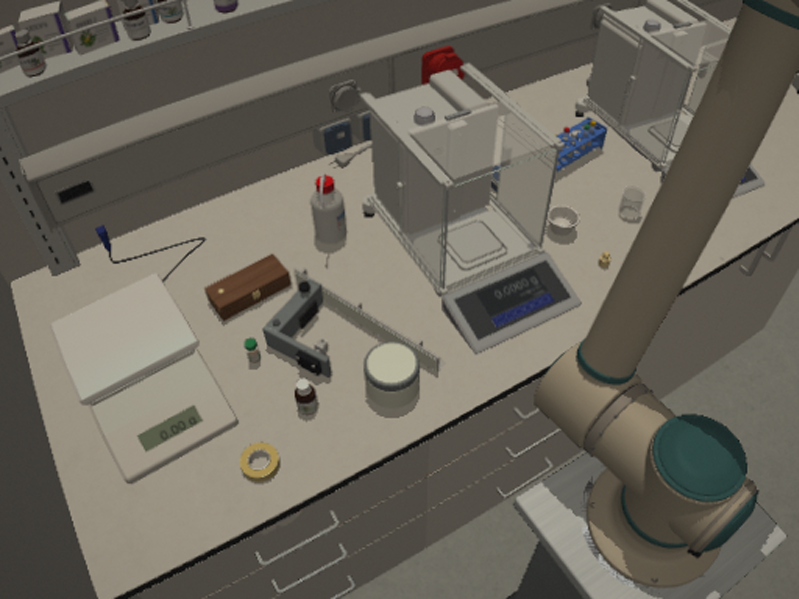

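View pics/top0.png

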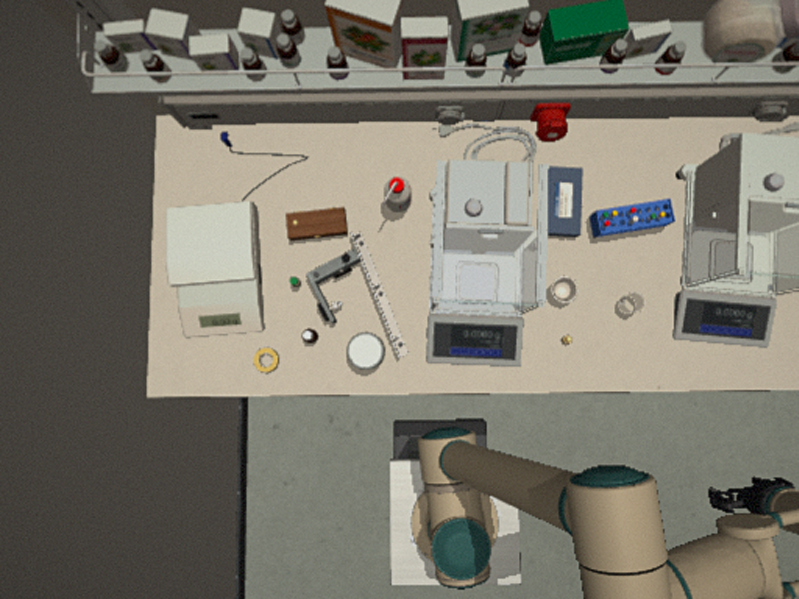

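```bash
python3 - <<'E'
import cv2
a=cv2.imread("pics/full_scene0.png")[170:320,140:300]; cv2.imwrite("pics/sc.png",cv2.resize(a,None,fx=4.5,fy=4,interpolation=cv2.INTER_CUBIC) if 0 else cv2.resize(a,None,fx=4,fy=4,interpolation=cv2.INTER_CUBIC))
a=cv2.imread("pics/full_top0.png")[140:250,160:280]; cv2.imwrite("pics/tc.png",cv2.resize(a,None,fx=5,fy=5,interpolation=cv2.INTER_CUBIC))
E
```

```text
(no output)
```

View pics/sc.png

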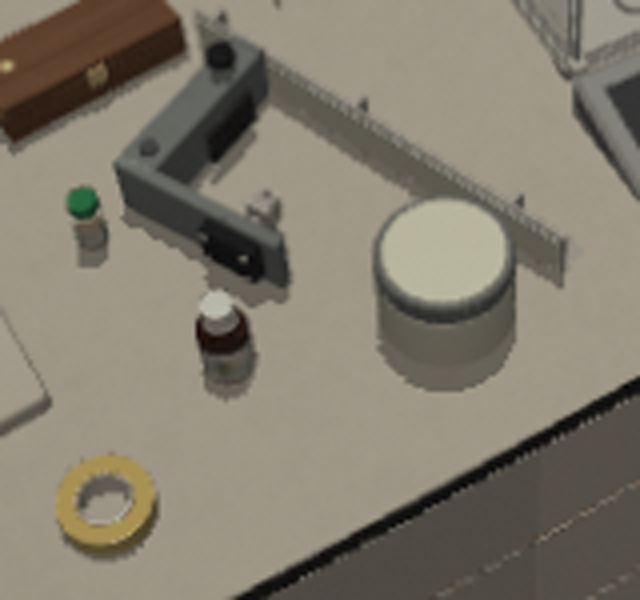

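View pics/tc.png

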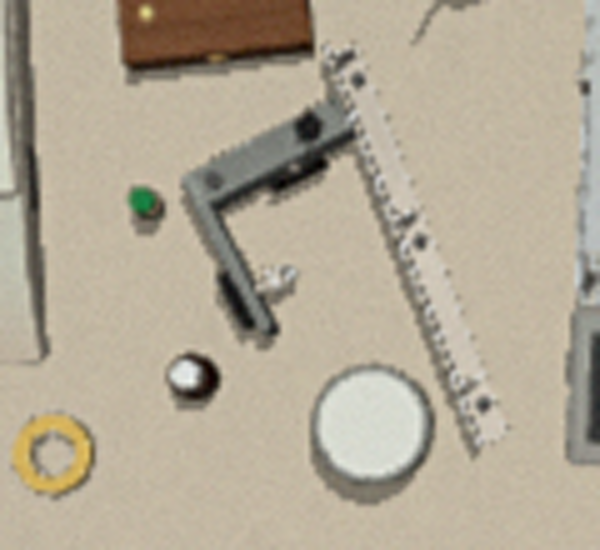

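```bash
python3 - <<'E'
from h import *
s,t=load("scene"),load("top")
S=lambda x,y,z:pix2w(s,(140+(x+.5)/4-.5,170+(y+.5)/4-.5),z).round(4)
T=lambda x,y,z:pix2w(t,(160+(x+.5)/5-.5,140+(y+.5)/5-.5),z).round(4)
print("near bottom S",S(560,285,0),"top S",S(564,239,.044),"T top",T(474,455,.044))
print("far top S",S(198,14,.044),"T",T(326,55,.044))
print("jar S lid",S(444,258,.068),"T",T(373,424,.07), "S left/right",S(373,256,.064),S(516,256,.064))
print("roller S",S(263,200,.04),"T",T(283,277,.04))
print("pad T",T(325,165,.044),T(275,190,.044))
print("cheek end T",T(272,330,.052),"S",S(285,235,.052))
print("knob S",S(220,45,.07),"T",T(307,127,.07))
print("bottle T",T(188,377,.071),"S",S(218,305,.071))
print("block front edge T",T(352,135,.052),T(218,205,.052))
E
```

```text
near bottom S [0.4002 0.1385 0.    ] top S [0.4049 0.1335 0.044 ] T top [0.3985 0.1383 0.044 ]
far top S [0.7175 0.252  0.044 ] T [0.7125 0.2522 0.044 ]
jar S lid [0.4186 0.2161 0.068 ] T [0.4225 0.2137 0.07  ] S left/right [0.4463 0.2525 0.064 ] [0.3982 0.1749 0.064 ]
roller S [0.5411 0.2867 0.04  ] T [0.5379 0.2861 0.04  ]
pad T [0.6251 0.253  0.044 ] [0.6058 0.292  0.044 ]
cheek end T [0.4958 0.2929 0.052 ] S [0.499  0.2901 0.052 ]
knob S [0.6577 0.2588 0.07  ] T [0.6506 0.264  0.07  ]
bottle T [0.4594 0.354  0.071 ] S [0.4599 0.3551 0.071 ]
block front edge T [0.6471 0.2311 0.052 ] [0.5934 0.3352 0.052 ]
```

```bash
python3 - <<'E'
from h import *
from scipy.spatial.transform import Rotation as R
q=ctrl.get_obs()["orientation"]; m=R.from_quat([q[1],q[2],q[3],q[0]]).as_matrix(); print(m.round(3))
print(np.degrees(np.arctan2(m[1,2],m[0,2])))
s,t=load("scene"),load("top")
# overlay check of the fence frame
O=np.array([.401,.137,0]);a=np.radians(20.2);d=np.array([np.cos(a),np.sin(a),0]);n=np.array([-d[1],d[0],0]);z=np.array([0,0,1])
J=np.array([.4205,.215,0])
for c,f in((s,"scene"),(t,"top")):
    im=cv2.resize(cv2.imread(f"pics/full_{f}0.png"),None,fx=4,fy=4,interpolation=cv2.INTER_CUBIC)
    def pl(P,col):
        p=(w2pix(c,P)+.5)*4-.5; cv2.polylines(im,[p.round().astype(int).reshape(-1,1,2)],False,col,1)
    for h in(0,.044): pl([O+h*z,O+.34*d+h*z],(0,0,255))
    pl([O,O+.044*z],(0,0,255)); pl([O+.34*d,O+.34*d+.044*z],(0,0,255))
    pl([O+.245*d+.021*n+.044*z,O+.245*d+.071*n+.044*z],(255,0,0))
    pl([O+.182*d+.09*n,O+.182*d+.09*n+.042*z],(255,0,255))
    th=np.linspace(0,6.283,60)
    for r,h in((.046,0),(.045,.07)): pl([J+[r*np.cos(x),r*np.sin(x),h] for x in th],(0,255,0))
    x0,y0=(140,170) if f=="scene" else (160,140)
    cv2.imwrite(f"pics/ov_{f}.png",im[y0*4:y0*4+600,x0*4:x0*4+640])
E
```

```text
[[-0.     0.226 -0.974]
 [ 0.002 -0.974 -0.226]
 [-1.    -0.002 -0.   ]]
-166.94544154650674
```

View pics/ov_scene.png

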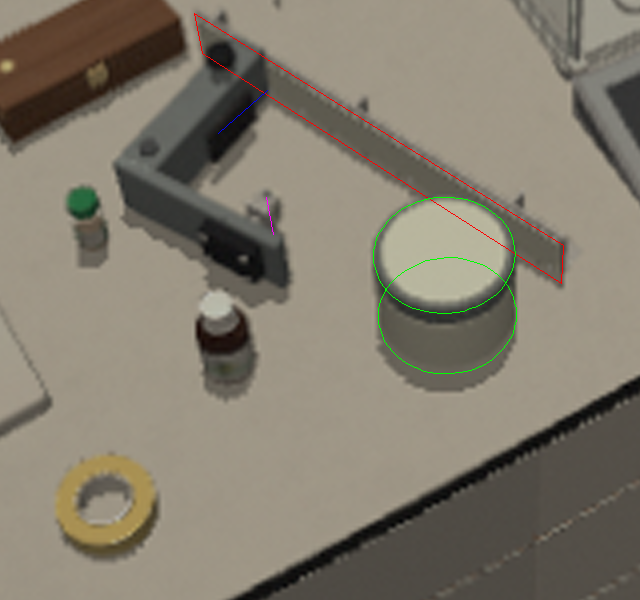

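View pics/ov_top.png

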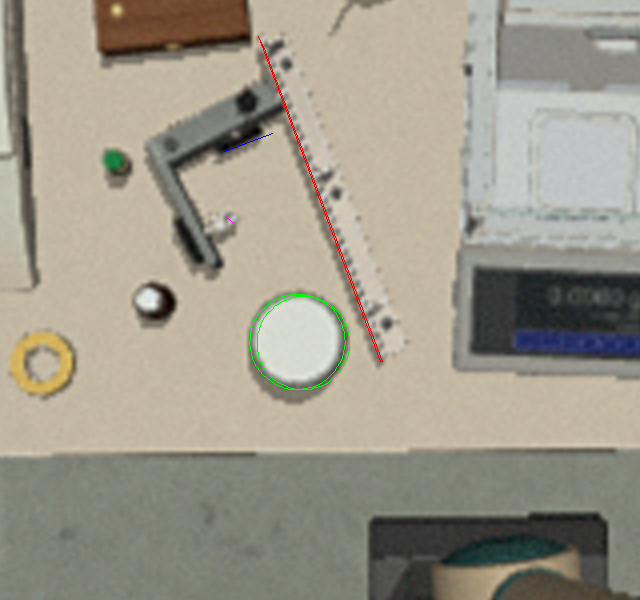

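>>> {"method": "apply_moves", "body": {"rotation": [[0,0,6],[0,0,12],[0,0,18],[0,0,24],[0,0,30]], "xyz": [[0.012,0.038,0],[0.024,0.076,0],[0.036,0.114,0],[0.048,0.152,0],[0.06,0.19,0]], "grip": [0,0,0,0,0], "newtons": 30}}

```text
time_s: 0.52
tcp_pos: [0.19, -0.368, 0.2308]
orientation: [0.261, 0.657, 0.261, -0.657]
wrist_force: [0.5, -0.1, -0.0]
gripper_width: 0.0255
```

>>> {"method": "apply_moves", "body": {"rotation": [[0,0,6],[0,0,12],[0,0,18],[0,0,24],[0,0,30]], "xyz": [[0.012,0.038,0],[0.024,0.076,0],[0.036,0.114,0],[0.048,0.152,0],[0.06,0.19,0]], "grip": [0,0,0,0,0]}}

```text
time_s: 0.93
tcp_pos: [0.2496, -0.1782, 0.2311]
orientation: [0.422, 0.568, 0.422, -0.567]
wrist_force: [0.5, 0.0, 0.3]
gripper_width: 0.0001
```

>>> {"method": "apply_moves", "body": {"rotation": [[0,0,4],[0,0,8],[0,0,12],[0,0,16],[0,0,20]], "xyz": [[0.0,0.038,0],[0.0,0.076,0],[0.0,0.114,0],[0.0,0.152,0],[0.0,0.19,0]], "grip": [0,0,0,0,0]}}

```text
time_s: 1.35
tcp_pos: [0.2489, 0.0114, 0.2313]
orientation: [0.514, 0.486, 0.513, -0.486]
wrist_force: [0.9, -0.0, 0.7]
gripper_width: 0.0001
```

>>> {"method": "apply_moves", "body": {"rotation": [[0,0,4],[0,0,8],[0,0,12],[0,0,15],[0,0,17]], "xyz": [[0.0,0.038,0],[0.01,0.076,0],[0.025,0.114,0],[0.04,0.152,0],[0.06,0.188,0]], "grip": [0,0,0,0,0]}}

```text
time_s: 1.77
tcp_pos: [0.3086, 0.2002, 0.2312]
orientation: [0.58, 0.404, 0.58, -0.404]
wrist_force: [1.2, -1.4, 0.6]
gripper_width: 0.0002
```

>>> {"method": "apply_moves", "body": {"rotation": [[0,0,0],[0,0,0],[0,0,0],[0,0,0],[0,0,0]], "xyz": [[0.02,0.03,0],[0.04,0.06,0],[0.06,0.085,0],[0.08,0.092,0],[0.08,0.092,0]], "grip": [0,0,0,0,0]}}

```text
time_s: 2.18
tcp_pos: [0.3935, 0.2923, 0.2305]
orientation: [0.58, 0.405, 0.579, -0.404]
wrist_force: [0.3, 0.0, 0.2]
gripper_width: -0.0004
```

```bash
python3 - <<'E'
from h import *
from scipy.spatial.transform import Rotation as R
o=ctrl.get_obs();q=o["orientation"]; m=R.from_quat([q[1],q[2],q[3],q[0]]).as_matrix()
print(np.degrees(np.arctan2(m[1,2],m[0,2])),o["tcp_pos"],o["joint_positions"].round(2),o["wrist_force"])
save("scene","s1.png",s=1.56)
E
```

```text
-69.85848197360394 [0.39345084 0.29228222 0.23046767] [ 0.5   0.15  1.68 -0.    1.31  0.15] [0.25421986 0.01379324 0.23185213]
```

View pics/s1.png

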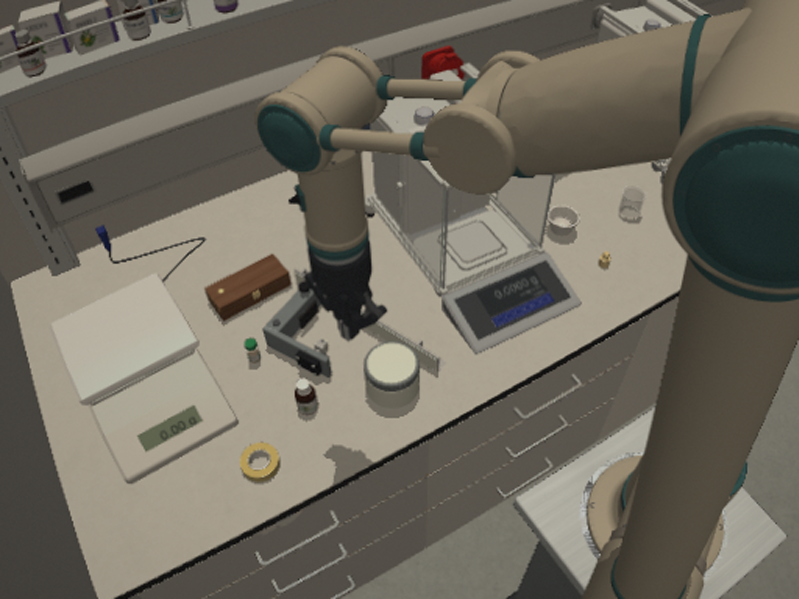

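>>> {"method": "apply_moves", "body": {"rotation": [[0,0,0],[0,0,0],[0,0,0],[0,0,0],[0,0,0]], "xyz": [[0,0,-0.04],[0,0,-0.08],[0,0,-0.12],[0,0,-0.155],[0,0,-0.18]], "grip": [0,0,0,0,0]}}

```text
time_s: 2.65
tcp_pos: [0.3869, 0.2878, 0.0487]
orientation: [0.579, 0.404, 0.58, -0.407]
wrist_force: [0.4, -0.3, -0.2]
gripper_width: -0.0004
```

>>> {"method": "apply_moves", "body": {"rotation": [[0,0,0],[0,0,0],[0,0,0],[0,0,0],[0,0,0]], "xyz": [[0,0,-0.012],[0,0,-0.02],[0,0,-0.024],[0,0,-0.024],[0,0,-0.024]], "grip": [0,0,0,0,0]}}

```text
time_s: 3.07
tcp_pos: [0.3903, 0.2899, 0.0282]
orientation: [0.58, 0.406, 0.579, -0.405]
wrist_force: [-0.0, 0.8, -0.2]
gripper_width: -0.0002
```

```bash
python3 - <<'E'
from h import *
save("scene","s2.png",crop=(140,150,300,270),s=4)
E
```

```text
(no output)
```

View pics/s2.png

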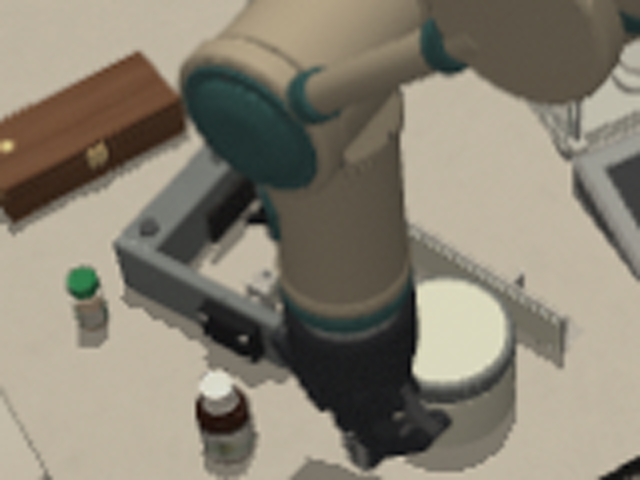

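>>> {"method": "apply_moves", "body": {"rotation": [[0,0,0],[0,0,0],[0,0,0],[0,0,0],[0,0,0]], "xyz": [[0.0014,-0.0038,0],[0.0028,-0.0075,0],[0.0042,-0.0113,0],[0.0055,-0.015,0],[0.0062,-0.0169,0]], "grip": [0,0,0,0,0]}}

```text
time_s: 3.53
tcp_pos: [0.3963, 0.2723, 0.0275]
orientation: [0.579, 0.406, 0.579, -0.405]
wrist_force: [0.5, 0.7, -0.6]
gripper_width: -0.0001
```

>>> {"method": "apply_moves", "body": {"rotation": [[0,0,0],[0,0,0],[0,0,0],[0,0,0],[0,0,0]], "xyz": [[0.0007,-0.0019,0],[0.0014,-0.0038,0],[0.0021,-0.0056,0],[0.0028,-0.0075,0],[0.0035,-0.0094,0]], "grip": [0,0,0,0,0]}}

```text
time_s: 3.95
tcp_pos: [0.3996, 0.2636, 0.0273]
orientation: [0.579, 0.406, 0.579, -0.405]
wrist_force: [-0.1, 1.6, 0.1]
gripper_width: 0.0001
```

>>> {"method": "apply_moves", "body": {"rotation": [[0,0,0],[0,0,0],[0,0,0],[0,0,0],[0,0,0]], "xyz": [[0.0007,-0.0019,0],[0.0014,-0.0038,0],[0.0021,-0.0056,0],[0.0021,-0.0056,0],[0.0021,-0.0056,0]], "grip": [0,0,0,0,0]}}

```text
time_s: 4.37
tcp_pos: [0.4017, 0.2577, 0.0273]
orientation: [0.579, 0.405, 0.579, -0.405]
wrist_force: [-0.2, 0.1, 0.2]
gripper_width: 0.0001
```

>>> {"method": "apply_moves", "body": {"rotation": [[0,0,0],[0,0,0],[0,0,0],[0,0,0],[0,0,0]], "xyz": [[0.0004,-0.001,0],[0.0008,-0.002,0],[0.0011,-0.003,0],[0.0014,-0.0038,0],[0.0017,-0.0047,0]], "grip": [0,0,0,0,0]}}

```text
time_s: 4.78
tcp_pos: [0.4034, 0.2532, 0.0273]
orientation: [0.579, 0.405, 0.579, -0.405]
wrist_force: [-1.2, 1.4, -0.4]
gripper_width: -0.0004
```

```bash
python3 - <<'E'
from h import *
save("scene","s3.png",crop=(140,170,300,320),s=4)
save("top","t3.png",crop=(160,140,280,250),s=5)
E
```

```text
(no output)
```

View pics/s3.png

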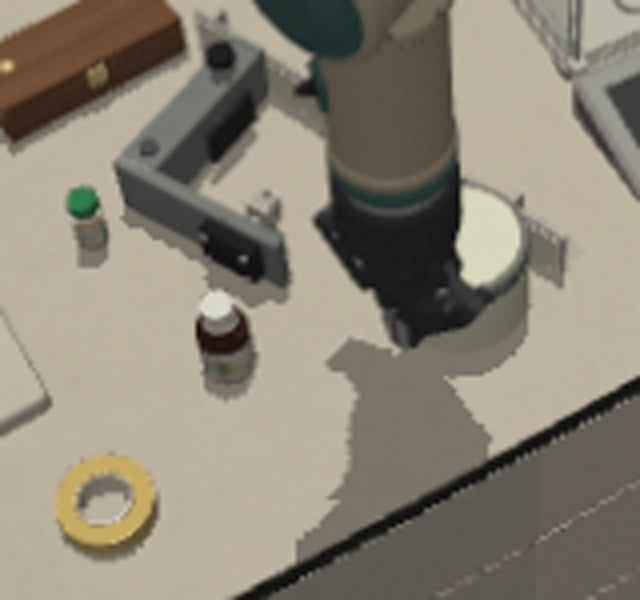

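View pics/t3.png

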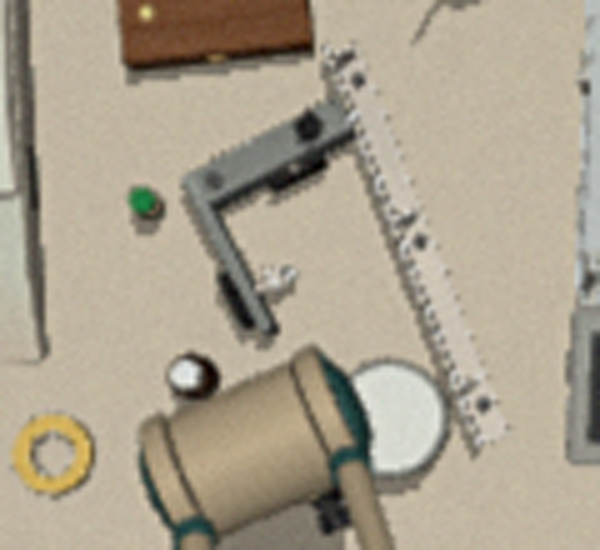

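>>> {"method": "apply_moves", "body": {"rotation": [[0,0,0],[0,0,0],[0,0,0],[0,0,0],[0,0,0]], "xyz": [[0.0004,-0.001,0],[0.0008,-0.002,0],[0.0011,-0.003,0],[0.0014,-0.0038,0],[0.0017,-0.0047,0]], "grip": [0,0,0,0,0]}}

```text
time_s: 5.3
tcp_pos: [0.4051, 0.2484, 0.0273]
orientation: [0.579, 0.405, 0.579, -0.405]
wrist_force: [-0.5, 1.7, -0.1]
gripper_width: -0.0
```

>>> {"method": "apply_moves", "body": {"rotation": [[0,0,0],[0,0,0],[0,0,0]], "xyz": [[0.0003,-0.0009,0],[0.0006,-0.0018,0],[0.0006,-0.0018,0]], "grip": [0,0,0]}}

```text
time_s: 5.55
tcp_pos: [0.4057, 0.2468, 0.0273]
orientation: [0.579, 0.406, 0.579, -0.405]
wrist_force: [-1.1, 2.6, -0.2]
gripper_width: 0.0001
```

>>> {"method": "apply_moves", "body": {"rotation": [[0,0,0],[0,0,0]], "xyz": [[0.0003,-0.0009,0],[0.0003,-0.0009,0]], "grip": [0,0]}}

```text
time_s: 5.72
tcp_pos: [0.4059, 0.2465, 0.0274]
orientation: [0.579, 0.406, 0.58, -0.405]
wrist_force: [-0.6, 5.8, 0.3]
gripper_width: 0.0001
```

>>> {"method": "apply_moves", "body": {"rotation": [[0,0,0],[0,0,0]], "xyz": [[0.0003,-0.0009,0],[0.0003,-0.0009,0]], "grip": [0,0]}}

```text
time_s: 5.88
tcp_pos: [0.4062, 0.2462, 0.0276]
orientation: [0.579, 0.406, 0.58, -0.405]
wrist_force: [-2.2, 6.3, 1.0]
gripper_width: 0.0003
```

>>> {"method": "apply_moves", "body": {"rotation": [[0,0,0],[0,0,0],[0,0,0],[0,0,0],[0,0,7]], "xyz": [[-0.001,0.0028,0],[-0.0035,0.0094,0],[-0.0104,0.028,0],[-0.017,0.042,0],[-0.045,0.042,0]], "grip": [0,0,0,0,0]}}

```text
time_s: 6.3
tcp_pos: [0.3666, 0.2905, 0.028]
orientation: [0.605, 0.371, 0.602, -0.366]
wrist_force: [0.4, 1.8, 0.1]
gripper_width: 0.0
```

```bash
python3 - <<'E'
from h import *
save("scene","s4.png",crop=(140,170,300,320),s=4)
save("top","t4.png",crop=(160,140,280,250),s=5)
print(ctrl.get_obs()["tcp_pos"])
E
```

```text
[0.35629874 0.28579021 0.02662294]
```

View pics/s4.png

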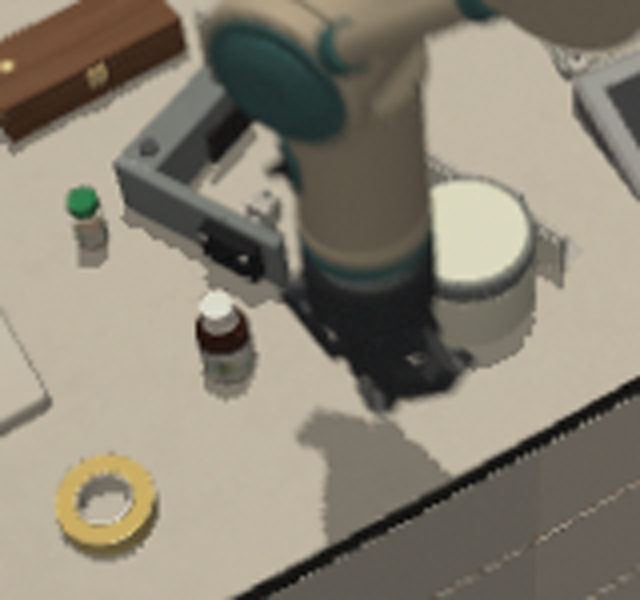

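View pics/t4.png

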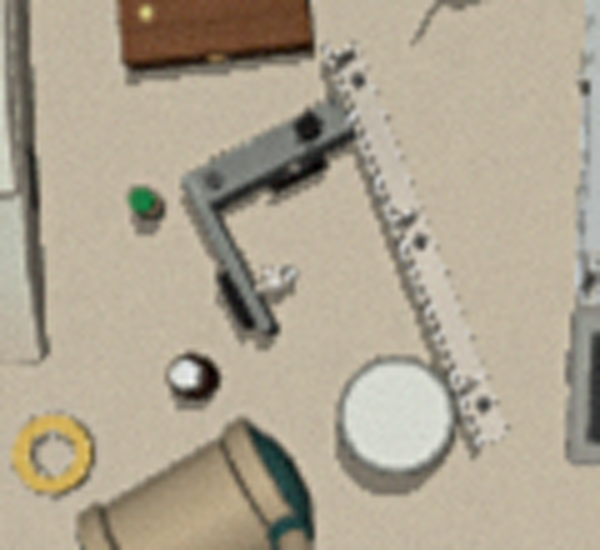

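>>> {"method": "apply_moves", "body": {"rotation": [[0,0,7],[0,0,14],[0,0,21],[0,0,28],[0,0,35]], "xyz": [[-0.01,0,0],[-0.015,-0.012,0],[-0.02,-0.025,0],[-0.02,-0.04,0],[-0.02,-0.055,0]], "grip": [0,0,0,0,0]}}

```text
time_s: 6.82
tcp_pos: [0.3409, 0.2312, 0.0273]
orientation: [0.687, 0.168, 0.687, -0.169]
wrist_force: [0.8, 0.1, -0.4]
gripper_width: 0.0004
```

>>> {"method": "apply_moves", "body": {"rotation": [[0,0,7],[0,0,14],[0,0,21],[0,0,28],[0,0,28]], "xyz": [[0,-0.012,0],[0,-0.025,0],[0,-0.04,0],[0.006,-0.049,0],[0.006,-0.049,0]], "grip": [0,0,0,0,0]}}

```text
time_s: 7.23
tcp_pos: [0.3481, 0.1816, 0.0274]
orientation: [0.707, -0.0, 0.707, 0.0]
wrist_force: [0.1, -0.3, 0.9]
gripper_width: 0.0002
```

```bash
python3 - <<'E'
from h import *
from scipy.spatial.transform import Rotation as R
save("scene","s5.png",crop=(140,170,300,320),s=4)
save("top","t5.png",crop=(160,140,280,250),s=5)
o=ctrl.get_obs();q=o["orientation"]; m=R.from_quat([q[1],q[2],q[3],q[0]]).as_matrix()
print(np.degrees(np.arctan2(m[1,2],m[0,2])),o["tcp_pos"],o["joint_positions"].round(2),o["wrist_force"])
t=load("top")
print(pix2w(t,(160+397.5/5-.5,140+414.5/5-.5),.07))
E
```

```text
-0.22462661982198542 [0.34768556 0.1828076  0.02740742] [ 0.31  0.25  2.17 -0.    0.72 -1.26] [-0.1381188   0.07476803  0.03281113]
[0.42983353 0.19554186 0.07      ]
```

View pics/s5.png

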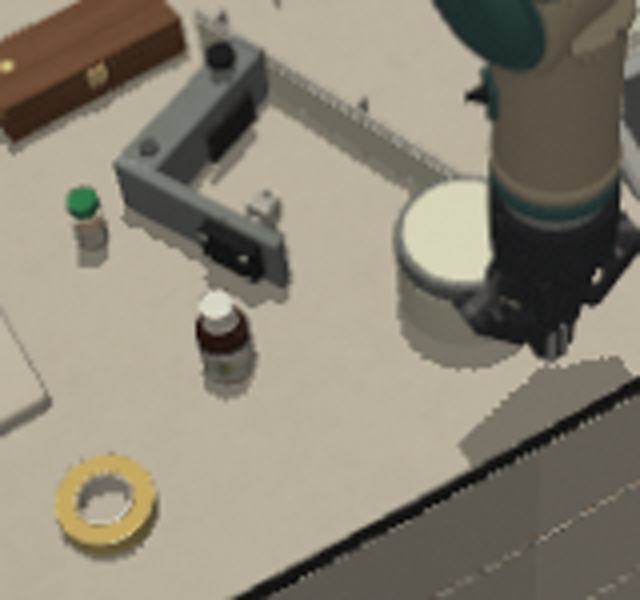

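View pics/t5.png

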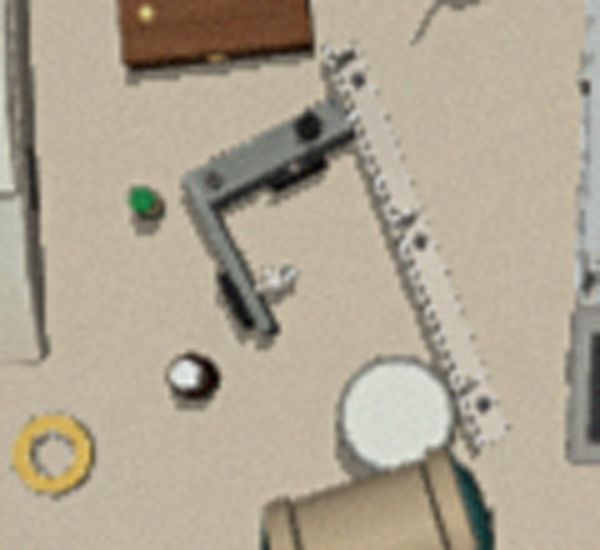

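>>> {"method": "apply_moves", "body": {"rotation": [[0,0,0],[0,0,0],[0,0,0],[0,0,0],[0,0,0]], "xyz": [[0.0047,0.0017,0],[0.0094,0.0035,0],[0.0141,0.0052,0],[0.0188,0.0069,0],[0.0207,0.0076,0]], "grip": [0,0,0,0,0]}}

```text
time_s: 7.75
tcp_pos: [0.3694, 0.1913, 0.0274]
orientation: [0.708, -0.0, 0.707, 0.001]
wrist_force: [1.2, -0.4, 0.1]
gripper_width: -0.0002
```

>>> {"method": "apply_moves", "body": {"rotation": [[0,0,0],[0,0,0],[0,0,0],[0,0,0],[0,0,0]], "xyz": [[0.0019,0.0007,0],[0.0038,0.0014,0],[0.0056,0.0021,0],[0.0075,0.0028,0],[0.0094,0.0035,0]], "grip": [0,0,0,0,0]}}

```text
time_s: 8.17
tcp_pos: [0.3763, 0.1939, 0.0271]
orientation: [0.706, -0.0, 0.708, 0.0]
wrist_force: [-2.4, 1.4, 0.5]
gripper_width: 0.0002
```

>>> {"method": "apply_moves", "body": {"rotation": [[0,0,0],[0,0,0],[0,0,0],[0,0,0],[0,0,0]], "xyz": [[0.0019,0.0007,0],[0.0038,0.0014,0],[0.0056,0.0021,0],[0.0075,0.0028,0],[0.0094,0.0035,0]], "grip": [0,0,0,0,0]}}

```text
time_s: 8.58
tcp_pos: [0.3868, 0.1976, 0.0273]
orientation: [0.707, -0.0, 0.707, 0.0]
wrist_force: [-3.3, 1.8, -0.1]
gripper_width: 0.0
```

>>> {"method": "apply_moves", "body": {"rotation": [[0,0,0],[0,0,0],[0,0,0],[0,0,0],[0,0,0]], "xyz": [[0.0028,0.0012,0],[0.0056,0.0023,0],[0.0084,0.0034,0],[0.0112,0.0045,0],[0.014,0.0056,0]], "grip": [0,0,0,0,0]}}

```text
time_s: 9.0
tcp_pos: [0.4011, 0.2032, 0.0273]
orientation: [0.707, -0.0, 0.707, 0.0]
wrist_force: [-3.2, 1.7, -0.1]
gripper_width: -0.0003
```

>>> {"method": "apply_moves", "body": {"rotation": [[0,0,0],[0,0,0],[0,0,0],[0,0,0],[0,0,0]], "xyz": [[0.0028,0.0011,0],[0.0056,0.0022,0],[0.0084,0.0032,0],[0.0112,0.0043,0],[0.014,0.0053,0]], "grip": [0,0,0,0,0]}}

```text
time_s: 9.42
tcp_pos: [0.415, 0.2085, 0.0273]
orientation: [0.707, -0.0, 0.707, 0.0]
wrist_force: [-2.5, 1.3, 0.4]
gripper_width: 0.0002
```

```bash
python3 - <<'E'
from h import *
save("scene","s6.png",crop=(140,170,300,320),s=4)
save("top","t6.png",crop=(160,140,280,250),s=5)
E
```

```text
(no output)
```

View pics/s6.png

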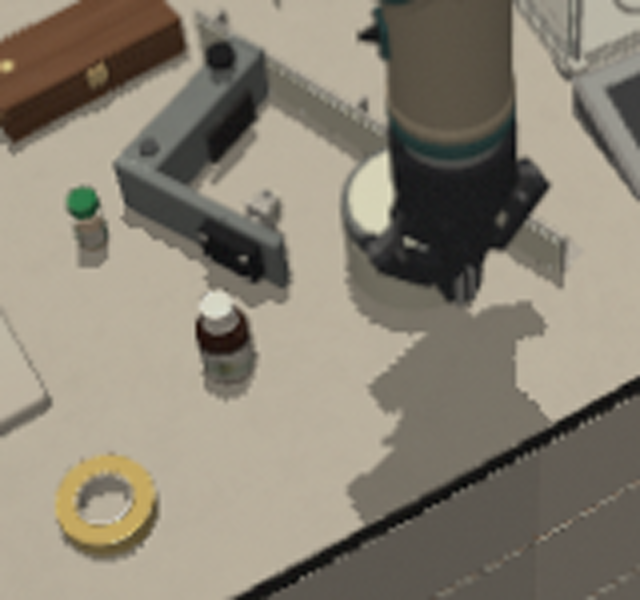

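View pics/t6.png

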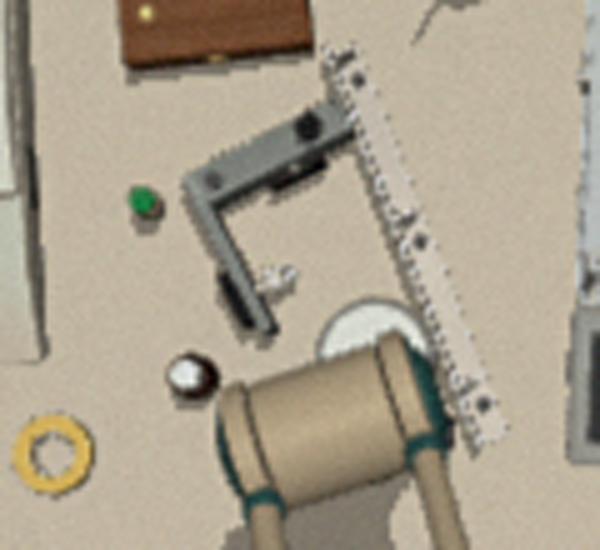

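>>> {"method": "apply_moves", "body": {"rotation": [[0,0,0],[0,0,0],[0,0,6.5],[0,0,13],[0,0,13]], "xyz": [[-0.0047,-0.0017,0],[-0.0094,-0.0035,0],[-0.0075,-0.0085,0],[-0.0056,-0.0138,0],[-0.0056,-0.0138,0]], "grip": [0,0,0,0,0]}}

```text
time_s: 9.93
tcp_pos: [0.4091, 0.1938, 0.0275]
orientation: [0.703, -0.081, 0.702, 0.081]
wrist_force: [-0.5, -0.6, 0.0]
gripper_width: -0.0001
```

>>> {"method": "apply_moves", "body": {"rotation": [[0,0,0],[0,0,0],[0,0,0],[0,0,0],[0,0,0]], "xyz": [[0.0024,0.0009,0],[0.0048,0.0018,0],[0.0071,0.0026,0],[0.0094,0.0035,0],[0.0118,0.0043,0]], "grip": [0,0,0,0,0]}}

```text
time_s: 10.35
tcp_pos: [0.4203, 0.1989, 0.0271]
orientation: [0.702, -0.08, 0.703, 0.08]
wrist_force: [-2.7, 0.0, 1.2]
gripper_width: 0.0001
```

>>> {"method": "apply_moves", "body": {"rotation": [[0,0,0],[0,0,0],[0,0,0],[0,0,0],[0,0,0]], "xyz": [[0.0024,0.0009,0],[0.0048,0.0018,0],[0.0071,0.0026,0],[0.0094,0.0035,0],[0.0118,0.0043,0]], "grip": [0,0,0,0,0]}}

```text
time_s: 10.77
tcp_pos: [0.4328, 0.2033, 0.0272]
orientation: [0.702, -0.08, 0.703, 0.08]
wrist_force: [-1.1, 0.3, -0.6]
gripper_width: 0.0001
```

>>> {"method": "apply_moves", "body": {"rotation": [[0,0,0],[0,0,0],[0,0,0],[0,0,0],[0,0,0]], "xyz": [[0.0024,0.0009,0],[0.0048,0.0018,0],[0.0071,0.0026,0],[0.0094,0.0035,0],[0.0118,0.0043,0]], "grip": [0,0,0,0,0]}}

```text
time_s: 11.18
tcp_pos: [0.4447, 0.2076, 0.0273]
orientation: [0.702, -0.08, 0.703, 0.08]
wrist_force: [-1.8, -0.0, 0.5]
gripper_width: -0.0002
```

>>> {"method": "apply_moves", "body": {"rotation": [[0,0,0],[0,0,0],[0,0,0],[0,0,0],[0,0,0]], "xyz": [[0.0024,0.0009,0],[0.0048,0.0018,0],[0.0071,0.0026,0],[0.0094,0.0035,0],[0.0118,0.0043,0]], "grip": [0,0,0,0,0]}}

```text
time_s: 11.6
tcp_pos: [0.4565, 0.2119, 0.0273]
orientation: [0.702, -0.08, 0.703, 0.08]
wrist_force: [-1.4, -0.0, 0.6]
gripper_width: -0.0
```

```bash
python3 - <<'E'
from h import *
save("scene","s7.png",crop=(140,170,300,320),s=4)
save("top","t7.png",crop=(160,140,280,250),s=5)
E
```

View pics/s7.png

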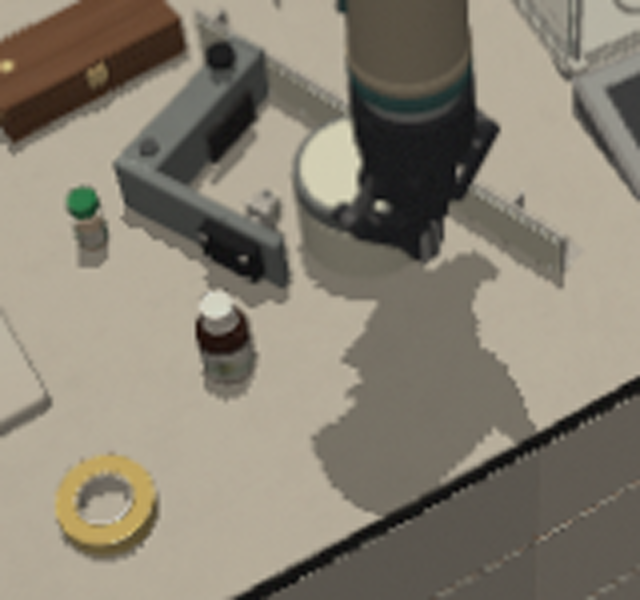

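View pics/t7.png

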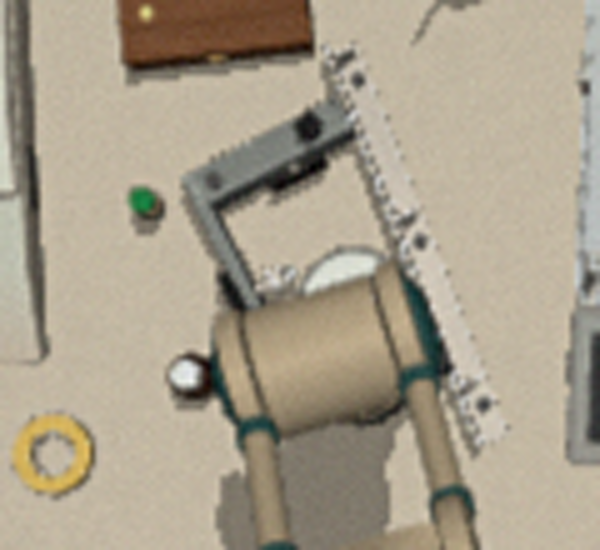

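>>> {"method": "apply_moves", "body": {"rotation": [[0,0,0],[0,0,0],[0,0,0],[0,0,0],[0,0,0]], "xyz": [[0.0024,0.0009,0],[0.0048,0.0018,0],[0.0071,0.0026,0],[0.0094,0.0035,0],[0.0118,0.0043,0]], "grip": [0,0,0,0,0]}}

```text
time_s: 12.12
tcp_pos: [0.4683, 0.2162, 0.0273]
orientation: [0.702, -0.08, 0.703, 0.08]
wrist_force: [-2.2, -0.5, 1.2]
gripper_width: 0.0005
```

>>> {"method": "apply_moves", "body": {"rotation": [[0,0,0],[0,0,0],[0,0,0],[0,0,0]], "xyz": [[0.0009,0.0003,0],[0.0019,0.0007,0],[0.0028,0.001,0],[0.0038,0.0014,0]], "grip": [0,0,0,0]}}

```text
time_s: 12.45
tcp_pos: [0.4717, 0.2174, 0.0273]
orientation: [0.702, -0.08, 0.703, 0.08]
wrist_force: [-2.3, -0.0, 0.9]
gripper_width: 0.0001
```

>>> {"method": "apply_moves", "body": {"rotation": [[0,0,0],[0,0,0],[0,0,0],[0,0,0]], "xyz": [[0.0009,0.0003,0],[0.0019,0.0007,0],[0.0028,0.001,0],[0.0038,0.0014,0]], "grip": [0,0,0,0]}}

```text
time_s: 12.78
tcp_pos: [0.4728, 0.2182, 0.0268]
orientation: [0.7, -0.081, 0.705, 0.08]
wrist_force: [-6.3, -1.1, 1.5]
gripper_width: 0.0002
```

>>> {"method": "apply_moves", "body": {"rotation": [[0,0,0],[0,0,0],[0,0,0],[0,0,0]], "xyz": [[0.0009,0.0003,0],[0.0019,0.0007,0],[0.0028,0.001,0],[0.0038,0.0014,0]], "grip": [0,0,0,0]}}

```text
time_s: 13.12
tcp_pos: [0.4759, 0.2196, 0.0266]
orientation: [0.7, -0.081, 0.705, 0.08]
wrist_force: [-8.7, 0.2, 1.8]
gripper_width: 0.0002
```

>>> {"method": "apply_moves", "body": {"rotation": [[0,0,0],[0,0,0],[0,0,0]], "xyz": [[0.0009,0.0003,0],[0.0019,0.0007,0],[0.0028,0.001,0]], "grip": [0,0,0]}}

```text
time_s: 13.37
tcp_pos: [0.4785, 0.2206, 0.0265]
orientation: [0.7, -0.081, 0.705, 0.08]
wrist_force: [-8.4, -0.5, 1.8]
gripper_width: -0.0001
```

>>> {"method": "apply_moves", "body": {"rotation": [[0,0,0],[0,0,0],[0,0,0]], "xyz": [[0.0009,0.0003,0],[0.0019,0.0007,0],[0.0028,0.001,0]], "grip": [0,0,0]}}

```text
time_s: 13.62
tcp_pos: [0.4821, 0.2218, 0.0266]
orientation: [0.7, -0.08, 0.705, 0.08]
wrist_force: [-7.4, -0.8, 2.6]
gripper_width: -0.0002
```

>>> {"method": "apply_moves", "body": {"rotation": [[0,0,0],[0,0,0],[0,0,0]], "xyz": [[0.0009,0.0003,0],[0.0019,0.0007,0],[0.0028,0.001,0]], "grip": [0,0,0]}}

```text
time_s: 13.87
tcp_pos: [0.4849, 0.2228, 0.0266]
orientation: [0.7, -0.08, 0.705, 0.08]
wrist_force: [-7.3, -0.7, 1.0]
gripper_width: 0.0
```

>>> {"method": "apply_moves", "body": {"rotation": [[0,0,0],[0,0,0],[0,0,0]], "xyz": [[0.0009,0.0003,0],[0.0019,0.0007,0],[0.0028,0.001,0]], "grip": [0,0,0]}}

```text
time_s: 14.12
tcp_pos: [0.4878, 0.2238, 0.0266]
orientation: [0.7, -0.081, 0.705, 0.08]
wrist_force: [-5.7, -0.3, 1.6]
gripper_width: -0.0
```

>>> {"method": "apply_moves", "body": {"rotation": [[0,0,0],[0,0,0],[0,0,0],[0,0,0],[0,0,0]], "xyz": [[0.0014,0.0005,0],[0.0028,0.001,0],[0.0042,0.0015,0],[0.0056,0.0021,0],[0.007,0.0026,0]], "grip": [0,0,0,0,0]}}

```text
time_s: 14.53
tcp_pos: [0.4954, 0.2266, 0.0267]
orientation: [0.701, -0.08, 0.704, 0.08]
wrist_force: [-5.7, -0.3, 0.2]
gripper_width: -0.0001
```

>>> {"method": "apply_moves", "body": {"rotation": [[0,0,0],[0,0,0],[0,0,0],[0,0,0],[0,0,0]], "xyz": [[0.0014,0.0005,0],[0.0028,0.001,0],[0.0042,0.0015,0],[0.0056,0.0021,0],[0.007,0.0026,0]], "grip": [0,0,0,0,0]}}

```text
time_s: 14.95
tcp_pos: [0.5044, 0.2295, 0.0271]
orientation: [0.702, -0.08, 0.703, 0.08]
wrist_force: [-2.7, 0.5, -0.3]
gripper_width: 0.0001
```

>>> {"method": "apply_moves", "body": {"rotation": [[0,0,0],[0,0,0],[0,0,0],[0,0,0],[0,0,0]], "xyz": [[0.0014,0.0005,0],[0.0028,0.001,0],[0.0042,0.0015,0],[0.0056,0.0021,0],[0.007,0.0026,0]], "grip": [0,0,0,0,0]}}

```text
time_s: 15.37
tcp_pos: [0.5129, 0.2323, 0.0277]
orientation: [0.703, -0.08, 0.702, 0.08]
wrist_force: [-0.9, -0.9, 1.0]
gripper_width: 0.0003
```

```bash
python3 - <<'E'
from h import *
save("scene","s8.png",crop=(140,170,300,320),s=4)
save("top","t8.png",crop=(160,140,280,250),s=5)
E
```

```text
(no output)
```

View pics/s8.png

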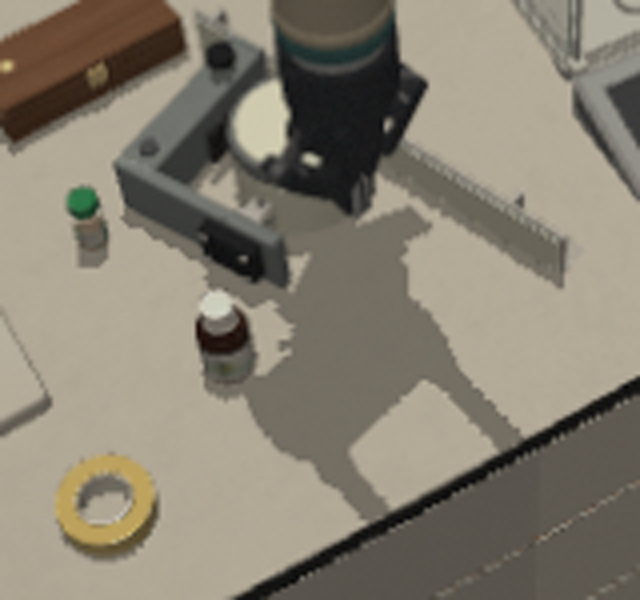

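View pics/t8.png

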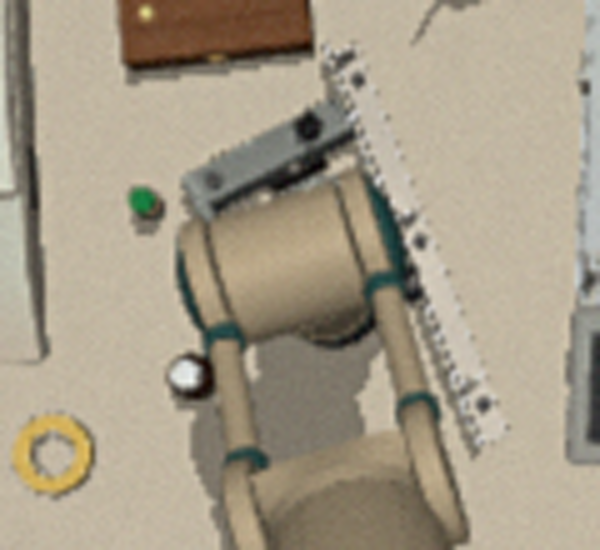

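>>> {"method": "apply_moves", "body": {"rotation": [[0,0,0],[0,0,0],[0,0,0],[0,0,0]], "xyz": [[0.0009,0.0003,0],[0.0019,0.0007,0],[0.0028,0.001,0],[0.0038,0.0014,0]], "grip": [0,0,0,0]}}

```text
time_s: 15.8
tcp_pos: [0.5156, 0.2335, 0.0273]
orientation: [0.703, -0.08, 0.703, 0.08]
wrist_force: [-0.5, -0.4, -0.2]
gripper_width: -0.0001
```

>>> {"method": "apply_moves", "body": {"rotation": [[0,0,0],[0,0,0],[0,0,0],[0,0,0]], "xyz": [[0.0009,0.0003,0],[0.0019,0.0007,0],[0.0028,0.001,0],[0.0038,0.0014,0]], "grip": [0,0,0,0]}}

```text
time_s: 16.13
tcp_pos: [0.5196, 0.2349, 0.0274]
orientation: [0.703, -0.08, 0.702, 0.08]
wrist_force: [0.1, 0.4, -0.1]
gripper_width: -0.0001
```

>>> {"method": "apply_moves", "body": {"rotation": [[0,0,0],[0,0,0],[0,0,0]], "xyz": [[0.0009,0.0003,0],[0.0019,0.0007,0],[0.0019,0.0007,0]], "grip": [0,0,0]}}

```text
time_s: 16.38
tcp_pos: [0.5216, 0.2357, 0.0274]
orientation: [0.703, -0.08, 0.702, 0.08]
wrist_force: [0.3, -0.6, -0.2]
gripper_width: -0.0001
```

>>> {"method": "apply_moves", "body": {"rotation": [[0,0,0],[0,0,0],[0,0,0]], "xyz": [[0.0009,0.0003,0],[0.0019,0.0007,0],[0.0019,0.0007,0]], "grip": [0,0,0]}}

```text
time_s: 16.63
tcp_pos: [0.5225, 0.2362, 0.0272]
orientation: [0.702, -0.08, 0.703, 0.08]
wrist_force: [-1.4, -0.1, 0.9]
gripper_width: -0.0001
```

>>> {"method": "apply_moves", "body": {"rotation": [[0,0,0],[0,0,0],[0,0,0]], "xyz": [[0.0009,0.0003,0],[0.0019,0.0007,0],[0.0019,0.0007,0]], "grip": [0,0,0]}}

```text
time_s: 16.88
tcp_pos: [0.5245, 0.237, 0.0271]
orientation: [0.702, -0.08, 0.703, 0.08]
wrist_force: [-2.8, 0.0, -1.2]
gripper_width: 0.0
```

>>> {"method": "apply_moves", "body": {"rotation": [[0,0,0],[0,0,0],[0,0,0]], "xyz": [[0.0009,0.0003,0],[0.0019,0.0007,0],[0.0019,0.0007,0]], "grip": [0,0,0]}}

```text
time_s: 17.13
tcp_pos: [0.5268, 0.2377, 0.0272]
orientation: [0.702, -0.08, 0.703, 0.08]
wrist_force: [-3.3, -1.1, 0.1]
gripper_width: 0.0001
```

>>> {"method": "apply_moves", "body": {"rotation": [[0,0,0],[0,0,0],[0,0,0]], "xyz": [[0.0009,0.0003,0],[0.0009,0.0003,0],[0.0009,0.0003,0]], "grip": [0,0,0]}}

```text
time_s: 17.38
tcp_pos: [0.5271, 0.2377, 0.0272]
orientation: [0.702, -0.08, 0.703, 0.08]
wrist_force: [-5.0, -1.1, 1.0]
gripper_width: 0.0001
```

>>> {"method": "apply_moves", "body": {"rotation": [[0,0,0],[0,0,0],[0,0,0]], "xyz": [[0.0009,0.0003,0],[0.0009,0.0003,0],[0.0009,0.0003,0]], "grip": [0,0,0]}}

```text
time_s: 17.63
tcp_pos: [0.5271, 0.2378, 0.0271]
orientation: [0.701, -0.081, 0.704, 0.08]
wrist_force: [-7.8, -1.5, 2.0]
gripper_width: 0.0002
```

>>> {"method": "apply_moves", "body": {"rotation": [[0,0,0],[0,0,0],[0,0,0]], "xyz": [[0.0009,0.0003,0],[0.0009,0.0003,0],[0.0009,0.0003,0]], "grip": [0,0,0]}}

```text
time_s: 17.88
tcp_pos: [0.5272, 0.2377, 0.027]
orientation: [0.701, -0.081, 0.704, 0.08]
wrist_force: [-8.2, -1.6, 3.1]
gripper_width: 0.0001
```

>>> {"method": "apply_moves", "body": {"rotation": [[0,0,0],[0,0,0],[0,0,0]], "xyz": [[0.0007,0.0003,0],[0.0007,0.0003,0],[0.0007,0.0003,0]], "grip": [0,0,0]}}

```text
time_s: 18.13
tcp_pos: [0.5271, 0.2379, 0.0268]
orientation: [0.7, -0.081, 0.705, 0.08]
wrist_force: [-9.1, -2.6, 3.9]
gripper_width: -0.0003
```

Hard stop confirmed (TCP stalled while the force rose to about 10 N). Now a slow release, then retreat.

>>> {"method": "apply_moves", "body": {"rotation": [[0,0,0],[0,0,0],[0,0,0],[0,0,0],[0,0,0]], "xyz": [[-0.0015,-0.0005,0],[-0.003,-0.001,0],[-0.006,-0.002,0],[-0.012,-0.0045,0],[-0.024,-0.009,0]], "grip": [0,0,0,0,0]}}

```text
time_s: 18.55
tcp_pos: [0.5095, 0.2305, 0.028]
orientation: [0.705, -0.08, 0.7, 0.081]
wrist_force: [-0.4, 1.5, 0.4]
gripper_width: 0.0003
```

>>> {"method": "apply_moves", "body": {"rotation": [[0,0,0],[0,0,0],[0,0,0],[0,0,0],[0,0,0]], "xyz": [[-0.025,-0.009,0],[-0.05,-0.0185,0.01],[-0.06,-0.022,0.04],[-0.08,-0.022,0.08],[-0.11,-0.022,0.12]], "grip": [0,0,0,0,0]}}

```text
time_s: 18.97
tcp_pos: [0.4047, 0.2079, 0.14]
orientation: [0.704, -0.08, 0.701, 0.08]
wrist_force: [0.9, 0.0, 1.6]
gripper_width: 0.0003
```

>>> {"method": "apply_moves", "body": {"rotation": [[0,0,0],[0,0,0],[0,0,0],[0,0,0],[0,0,0]], "xyz": [[-0.02,0,0.03],[-0.04,0,0.06],[-0.07,0,0.075],[-0.1,0,0.08],[-0.1,0,0.08]], "grip": [0,0,0,0,0]}}

```text
time_s: 19.38
tcp_pos: [0.2993, 0.2077, 0.2201]
orientation: [0.703, -0.08, 0.702, 0.082]
wrist_force: [1.0, -0.2, -0.2]
gripper_width: 0.0001
```

```bash
python3 - <<'E'
from h import *
save("scene","s9.png",crop=(140,170,300,320),s=4)
save("top","t9.png",crop=(160,140,280,250),s=5)
o=ctrl.get_obs();print(o["tcp_pos"],o["wrist_force"])
E
```

```text
[0.30330406 0.20811851 0.21921722] [-0.57499107  0.13609705  0.642609  ]
```

View pics/s9.png

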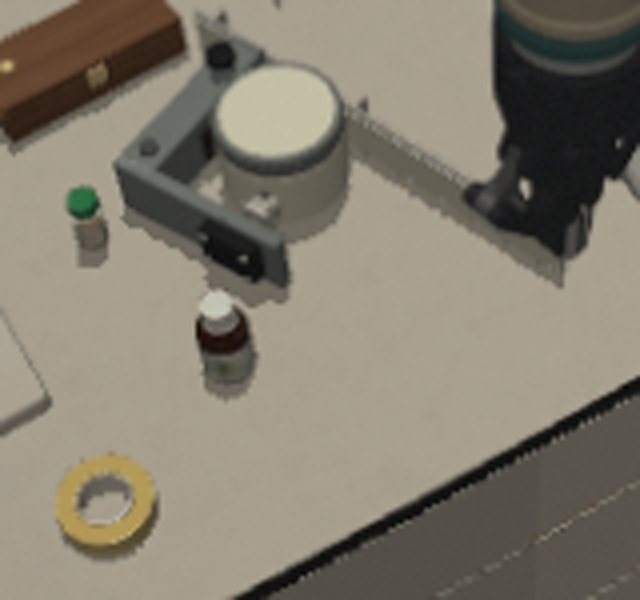

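View pics/t9.png

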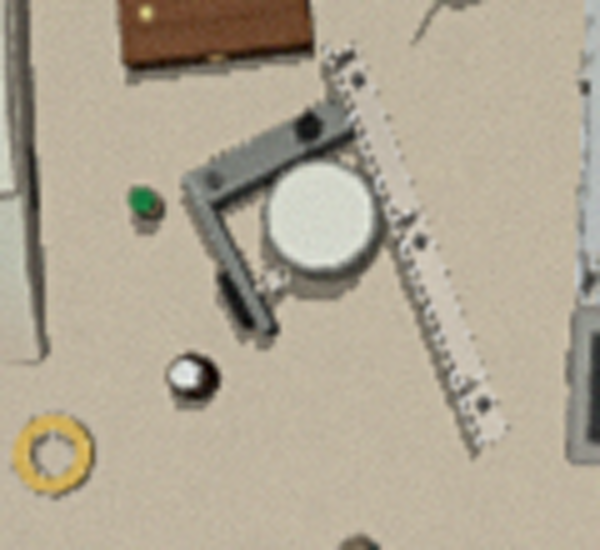

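```bash
python3 - <<'E'
from h import *
t=load("top");s=load("scene")
O=np.array([.401,.137,0]);a=np.radians(20.2);d=np.array([np.cos(a),np.sin(a),0]);n=np.array([-d[1],d[0],0])
for p in(pix2w(t,(160+322.5/5-.5,140+215.5/5-.5),.07),pix2w(s,(140+279/4-.5,170+121/4-.5),.068)):
    print(p.round(4),((p-O)@d).round(4),((p-O)@n).round(4))
im0=cv2.imread("pics/full_top0.png").astype(int)
c=save("top","t10.png",crop=(160,140,280,250),s=5)
a=cv2.imread("pics/full_t9.png").astype(int);b=cv2.imread("pics/full_t10.png").astype(int)
print(abs(a-b)[150:200,205:245].mean(), abs(a-b)[300:340,20:60].mean())
# other items vs start
for nm,(x,y) in dict(bottle=(197,215),vial=(188,180),tape=(170,230),weight=(362,217)).items():
    print(nm,abs(im0-b)[y-7:y+8,x-7:x+8].mean())
E
```

```text
[0.5823 0.2524 0.07  ] 0.21 0.0457
[0.5755 0.2542 0.068 ] 0.2042 0.0497
2.6026666666666665 3.4520833333333334
bottle 3.6992592592592595
vial 3.814814814814815
tape 3.734814814814815
weight 3.7037037037037037
```

```bash
python3 -c "
from plant import ctrl
print(ctrl.get_obs()['time_s'],ctrl.finish_job())"
```

```text
the job is handed in; nothing more can be done
19.5333 None
```

The jar sits home in the dock, against the fence and the end pad, and held there after I let go. I handed the job in at 19.5 s.

- **Pushing:** With the gripper shut, I slid the jar about 20 mm onto the fence near its open end; the force rose to about 6.5 N at contact. I then pushed it along the fence past the roller, where the readings peaked at about 9 N. At the pad, the fingers stopped advancing while the force rose to about 10 N, so I took that as the hard stop.
- **Change partway:** About a third of the way along, the sideways push into the fence was higher than I wanted. I backed off briefly, leaving the jar where it stood, and turned the fingers to push more squarely.
- **Last checks:**
  - After the arm was clear, the pictures showed the jar upright against the fence and the pad, with the roller behind it. It did not move between the last two pictures.
  - The bottle, vial, tape and weight showed no change from the first picture.
- **What disagreed or went unmeasured:**
  - The two cameras put the jar centre at 210 and 204 mm along the fence, and 46 and 50 mm out from it. The finger position gave about 208 mm along, so I judged this to be reading and calibration error.
  - The pad's travel was not measured directly. "Fully home" rests on the fingers stopping and on the pictures.
  - Force was read only at the end of each move, so a brief peak in between would not show.

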